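# Lock the food press with its linch pin

## Task

Lock the lid of the food press: take the linch pin from its wooden rest, feel for the hole in the steel lug on the lid, and push the pin gently through from the side of the ledge until its head is fully home against the lug. Then flip the sprung ring on the pin's head over the lug and press it down past the pin's end until it snaps under the catch and stays shut. Do not force anything, and leave the other things on the worktop where they stand.

Things in the scene. Friction and masses are not known exactly. Their poses are not given: they have to be found in the camera images.
- press: food press, fixed: low white tray with a steel lid, 122 x 162 mm, lid top 45 mm high; origin under its centre, z up. On the lid stands a steel lug of two drilled cheeks, 30 mm wide along press x, from y = -15 mm (the entry side) to +15 mm, top at z = 94 mm. A ledge 12 mm wide before the entry side (y = -47 to -15 mm, top z = 70 mm) keeps the pin's square head from rolling
- hole_end (a point): entry of the hole if the lug were pushed past its end of the slot (press x -20, y -15, z 80 mm); axes as press. The lug, with its ledge and catch, really stands 5 to 35 mm from there toward press +x (x = -15 to +15 mm): NOT measured, see or feel for it. The 12 mm hole runs along +y through both cheeks (10 mm each, 10 mm gap), always at z = 80 mm
- slot_end (a point): end of the lug's slot in the lid (press x 36, y 0, z 45 mm). The lug keeps its place when touched but slides along the slot under about 10 N sideways. The tapered tip finds the hole within about 3 mm of its axis; then yield sideways to what you feel. Farther off the tip stops on the flat cheek: draw back, try beside it; over 18 mm off it passes free beside the lug. Force of pin on press must stay below 40 N
- pin: linch pin, about 130 g, level on its rest; origin on its axis at the shoulder between head and shank, y along the axis to the tip, z up. Dark square head 18 x 18 mm, y = -40 to 0 mm. Round shank 10 mm thick to y = 31 mm, tapered to 7 mm at the tip, y = 40 mm. Home: pin's y along press y, shoulder touching the lug (press y = -15 mm), axis 80 mm above the worktop
- pin_grip (a point): where to grip the pin: middle of the head's free sides, on the axis, 13 mm behind the shoulder; 18 mm wide across the pin's x; axes as the pin
- ring (a joint): turn of the ring on the head, rad: 0 open (leaning back and up at 40 degrees), 2.44 level, about 2.37 when caught. A U of 4 mm wire, 48 mm wide outside, 78 mm from axle to its straight bow; axle across the head 34 mm behind the shoulder. A weak spring opens it (under 1 N at the bow), so keep it pressed while swinging it over; it rests shut only under the catch
- ring_bow (a point): middle of the ring's bow, 94 mm behind the pin's shoulder and 50 mm above its axis when open. Shut, it lies past the pin's tip under the catch, a ramped nose 7 mm wide on the middle of the lug's far side (out to press y = 30 mm, top z = 102, flat underside z = 87 mm). Press the bow down the ramp beside the nose: it stretches 3 mm and snaps under at about 7 N. Only with the pin home
- rest: fixed wooden rest for the pin: foot 40 x 96 mm, 8 mm thick; a 12 mm wide post under the head and a two-pronged fork beside the shank (prongs 41 mm high, centred 26 mm ahead of the shoulder) hold the pin with its axis 40 mm above the worktop; origin on the worktop under the pin's shoulder, y along the pin
- tin: small green food tin, 57 mm across, 72 mm high, bystander; origin at its underside
- salt: salt shaker, 44 mm across, 90 mm high, bystander; origin at its underside
- timer: round kitchen timer, 65 mm across, 43 mm high, bystander; origin at its underside

How it is judged (in metres and radians):
On the way, in this order (a step that is already met when the one before it is completed fails the run):
1. the pin is through both cheeks with its head home against the lug (y of pin in the frame of press between -0.0175 and -0.012 m and z of pin in the frame of press between 0.077 and 0.083 m and x of pin in the frame of press between -0.019 and 0.019 m and angle between the y axis of pin and the y axis of press, either way round below 0.12 rad), for 0.2 s.
2. the ring is snapped shut under the catch, past the pin's end (z of ring_bow in the frame of press below 0.0875 m and y of ring_bow in the frame of press above 0.022 m and value of joint ring above 2.25 rad), for 0.2 s.
At the end, for the whole second after the job is handed in: the pin is at rest through both cheeks of the lug, its shoulder within 3.5 mm of the near cheek, its axis within 4 mm of the hole's height and 0.12 rad of its direction, and the ring stays shut past the pin's end, the middle of its bow below 87.5 mm, under the catch (all of step 2 and y of pin in the frame of press between -0.0185 and -0.012 m and z of pin in the frame of press between 0.076 and 0.084 m and x of pin in the frame of press between -0.019 and 0.019 m and angle between the y axis of pin and the y axis of press, either way round below 0.12 rad and linear speed of pin below 0.02 m/s); the robot touches nothing.
It fails at once if the pin is forced against the press with more than 40 N (contact force between pin and press above 40 N).
It fails at once if the hand presses on the press itself with more than 25 N (contact force between the arm and press above 25 N).
It fails at once if a bystander is moved by more than 2 cm (distance of any of tin, salt, timer from where it was at the start of the episode above 0.02 m).
It also fails if it takes over 72 s, if anything falls off the work surface, if the arm or the gripper's body presses on something with over 40 N, if the wrist force passes 120 N, or if a joint passes its speed limit or range.

## Robot

A 6-joint arm with a two-finger parallel gripper is mounted at the origin on a cart in front of the work surface, level with it; the furniture and walls round the work are solid. World frame = base frame: x ahead of the robot, y to its left, z up, the work surface at z = 0. Lengths are in mm, angles in rad, forces in N, time in s.
With the tool pointing down it reaches from about 275 to 825 mm from the base axis. Payload 5.2 kg.
Tool frame: the origin (TCP) lies at the very end of the fingers, on their centre line; the grasp point (between the pads) lies 19 mm behind it; z points along the fingers, y is the line along which they close (so a half turn about z gives the same grasp; the last joint's range is limited). The gripper opens to 93 mm and grips with 3 to 60 N. Pads are 15 mm wide; open, the fingers measure 128 mm over their backs; the gripper's body (75 mm by 188 mm) begins 65 mm behind the grasp point.
Start: joints at [1.122, 0.259, 1.535, -0, 1.348, -0.203], TCP at [133.81, 533.479, 218.653] pointing down, gripper open.
Joint ranges: [-3.14, 3.14], [-0.91, 2.08], [0.19, 2.58], [-1.22, 4.36], [0.22, 2.71], [-3.12, 3.12]. Speed limits (rad/s): [2.57, 2.57, 3.14, 3.14, 3.14, 3.14].

## Interface

Orientations are given as [roll, pitch, yaw] about the fixed x, y, z axes, in that order (R = Rz(yaw) Ry(pitch) Rx(roll)).
In Python, from bench import robot gives the robot as it stands. The module is installed in compiled form; this text tells all that it offers. Calls block until the motion is done:
- robot.move_ptp(position, orientation): joint-space move of the TCP to a pose.
- robot.move_linear(position, ori=None, speed=150, f_stop=None): straight line of the TCP; ori=None keeps the orientation; speed is the mean speed in mm/s. With f_stop (N) it stops when the force on the tool has changed by that much, and returns True; else False.
- robot.move_j(angles): joint-space move.
- robot.move_gripper(opening): opening from 0.0 (shut) to 1.0 (fully open); the grip force is fixed at half the most; returns when the fingers have stopped.
- robot.sleep(seconds).
- robot.inverse_kinematics(position, orientation): joint angles nearest the present ones, or None.
- robot.get_image(name): name is "scene" or "top"; returns a dict with "img" (384x512x3 uint8, blue, green, red), "fovy" (degrees; the focal length in pixels is half the picture's height over the tangent of half this angle, whatever the lens; pixels are square), "cx", "cy" (the principal point, pixels), "k1" (the pictures are not rectified: a ray, as slopes to the right and down, at radius r is drawn at 1 + k1 r^2 times it, then the intrinsics apply), "eye" and "orientation" of the camera in the world. Camera axes: x right, y down, z forward; pixel columns grow to the right and rows downward; lengths in mm; the calibration is good to about 2 mm. A picture is of the moment at which its call begins. There is no depth.
A pose or a line that the arm cannot do raises robot.MotionError and nothing moves.
- robot.hand_in(): hands the job in; it is judged then, once.
Readings, each from a call of its own:
- robot.current_t(): time.
- robot.current_qpos(): joint angles.
- robot.current_joint_vel(): joint speeds.
- robot.current_joint_efforts(): joint torques, N m.
- robot.current_tcp_pos(): TCP position.
- robot.current_eef_rot(): TCP orientation.
- robot.current_contact_force(): force on the tool from outside, world axes, zero at the start.
- robot.current_ft_torque(): the same for the moment, N m.
- robot.current_gripper_width(): opening from 0.0 (shut) to 1.0 (fully open).
- robot.current_finger_force(): force on a finger pad.
Only numpy, scipy, OpenCV 4.12 (cv2) and the standard library are available. Lean on these libraries where they do the work, as an engineer would, in place of code of your own. Each camera call takes 0.05 s, during which the arm holds its last target. There are 200 camera calls.

## Working session

There is one attempt and no reset: what is moved stays moved. The work goes in short steps, each a Python script; the robot and the scene stay as the last script left them, time stands still between calls to the robot, and variables do not carry over. Pictures are saved under pics/ and viewed, at most 11 in all, crops included, and the job is handed in when it is done.

```bash
mkdir -p pics; cat > h.py <<'E'
import numpy as np, cv2
from scipy.spatial.transform import Rotation as R
from bench import robot
def cam(name):
    c=robot.get_image(name); im=c["img"]; f=im.shape[0]/2/np.tan(np.radians(c["fovy"])/2)
    c["K"]=np.array([[f,0,c["cx"]],[0,f,c["cy"]],[0,0,1.]]); c["D"]=np.array([c["k1"],0,0,0.])
    o=np.array(c["orientation"],float); c["R"]=R.from_euler("xyz",o).as_matrix() if o.size==3 else o.reshape(3,3); c["eye"]=np.array(c["eye"],float); return c
def ray(c,px):
    n=cv2.undistortPoints(np.array([[px]],float),c["K"],c["D"])[0,0]; return c["R"]@np.array([n[0],n[1],1])
def onz(c,px,z):
    d=ray(c,px); return c["eye"]+d*(z-c["eye"][2])/d[2]
def proj(c,P):
    p=(np.atleast_2d(P)-c["eye"])@c["R"]
    return cv2.projectPoints(p,np.zeros(3),np.zeros(3),c["K"],c["D"])[0][:,0]
E
python3 - <<'E'
from h import *
for n in("scene","top"):
    c=cam(n); cv2.imwrite(f"pics/{n}0.png",cv2.resize(c["img"],(768,576),interpolation=cv2.INTER_CUBIC)); print(n,c["fovy"],c["cx"],c["cy"],c["k1"],c["eye"],c["orientation"])
    print([proj(c,[x,y,0])[0].round().tolist() for x,y in((400,0),(600,0),(400,300))])
E
```

```text
scene 48.98671746018735 259.92253763870286 190.63796970110783 -0.10177723697151017 [1979.8756168    17.54670801  939.72713819] [-2.10577692  0.01804992  1.55717244]
[[255.0, 191.0], [255.0, 217.0], [323.0, 190.0]]
top 48.6865889027144 254.43797466533002 200.34743478713887 -0.02596485669495304 [-215.82293032    5.45013582 1251.63931994] [-2.54155412  0.0085694  -1.53895206]
[[265.0, 261.0], [266.0, 210.0], [174.0, 259.0]]
```

View pics/scene0.png

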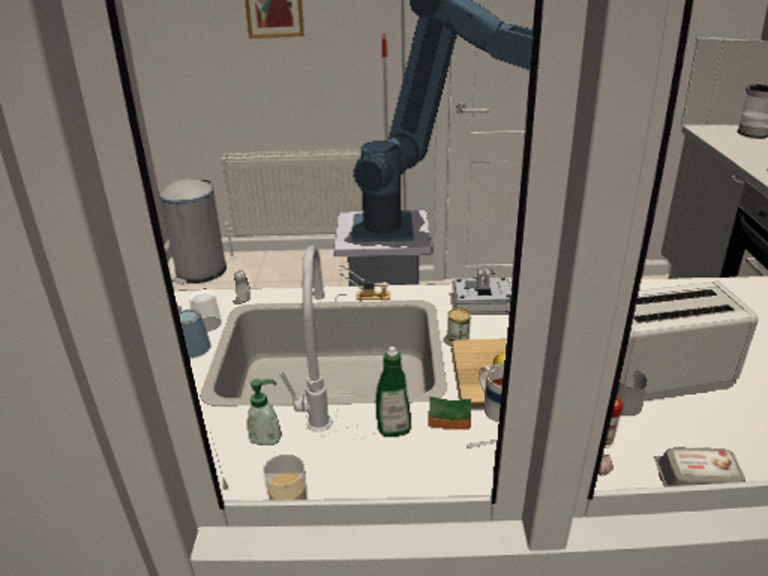

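View pics/top0.png

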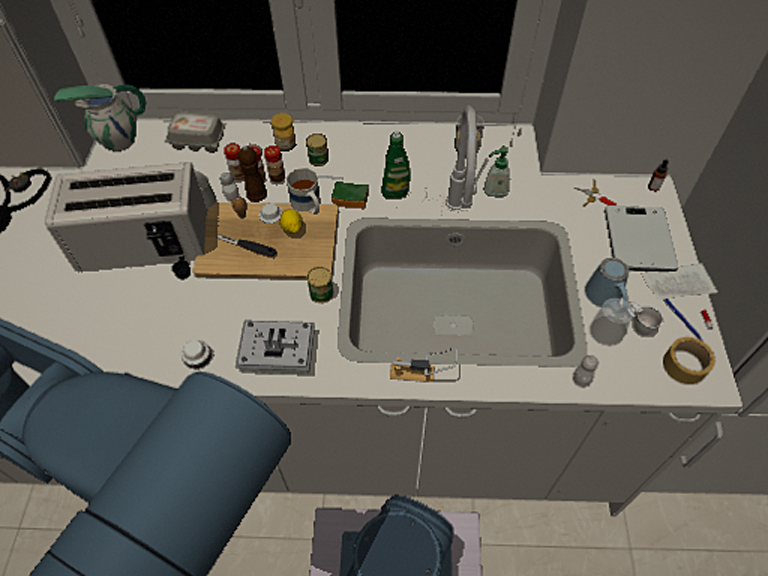

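```bash
python3 - <<'E'
from h import *
c=cam("top"); a=cv2.resize(c["img"][208:253,150:220],(784,504),interpolation=cv2.INTER_CUBIC)
cv2.imwrite("pics/press.png",a)
b=cv2.resize(c["img"][228:260,252:314],(775,400),interpolation=cv2.INTER_CUBIC)
s=cam("scene")
d=cv2.resize(s["img"][172:212,294:346],(390,300),interpolation=cv2.INTER_CUBIC); e=cv2.resize(s["img"][172:212,218:270],(390,300),interpolation=cv2.INTER_CUBIC)
cv2.imwrite("pics/rest.png",b); cv2.imwrite("pics/sc.png",np.hstack([d,e]))
E
```

```text
(no output)
```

View pics/press.png

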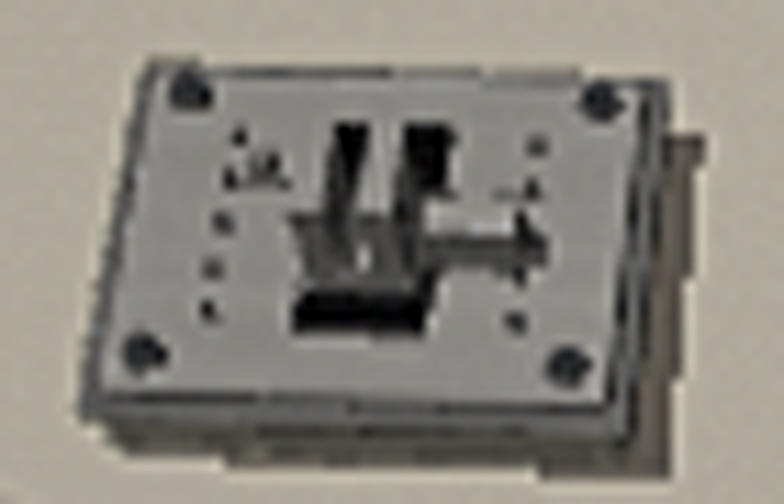

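View pics/rest.png

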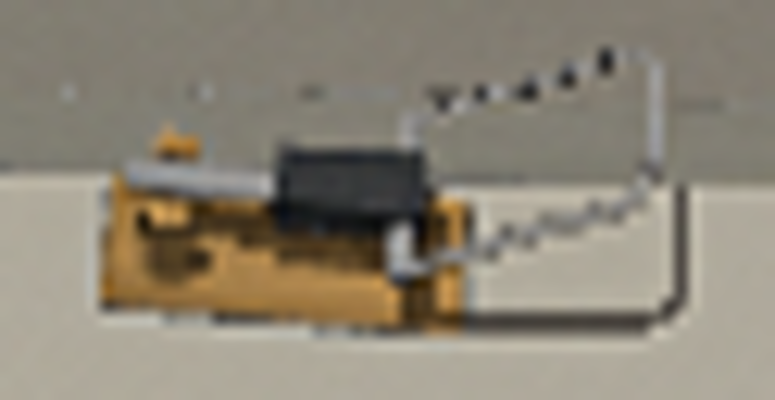

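View pics/sc.png

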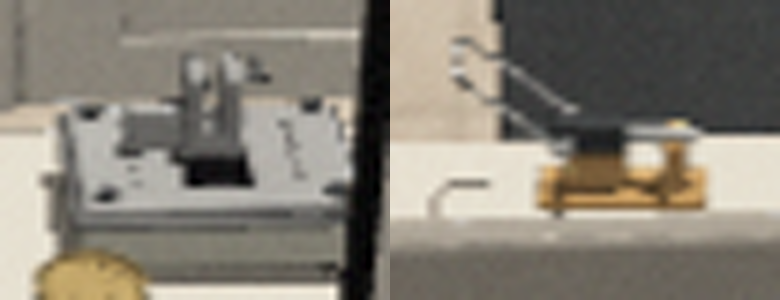

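```bash
cat > fit.py <<'E'
from h import *
from scipy.optimize import least_squares
T=cam("top");S=cam("scene")
def W(p,L): # p=x,y,yaw
    c,s=np.cos(p[2]),np.sin(p[2]);L=np.atleast_2d(L).astype(float)
    return np.c_[p[0]+c*L[:,0]-s*L[:,1],p[1]+s*L[:,0]+c*L[:,1],L[:,2]]
P=lambda u,v:(150+u/11.2,208+v/11.2)
Q=lambda u,v:(252+u/12.5,228+v/12.5)
E_=lambda u,v:(218+(u-390)/7.5,172+v/7.5)
D_=lambda u,v:(294+u/7.5,172+v/7.5)
E
python3 - <<'E'
from fit import *
sc=[P(190,92),P(602,103),P(570,366),P(146,354)]
w=np.array([onz(T,q,46) for q in sc]);print("screws",w.round(1).tolist(),w.mean(0))
sd=[D_(90,112),D_(312,104),D_(105,193),D_(343,187)]
ws=np.array([onz(S,q,46) for q in sd]);print("scene screws",ws.round(1).tolist(),ws.mean(0))
print("lid corners",[onz(T,P(*q),45).round(1).tolist() for q in((150,68),(645,82),(608,405),(92,398))])
o=[(T,(0,40,40),Q(128,172)),(T,(0,-94,90),Q(655,112)),(T,(0,-40,49),Q(426,180)),(T,(0,0,49),Q(284,178)),
 (S,(0,40,40),E_(700,135)),(S,(0,-94,90),E_(455,62))]
f=lambda p:np.concatenate([proj(c,W(p,L))[0]-q for c,L,q in o])
r=least_squares(f,[300,-50,0]);print("pin",r.x,f(r.x).reshape(-1,2).round(1).tolist())
print("foot",[onz(T,Q(*q),8).round(1).tolist() for q in((103,180),(103,305),(465,322),(465,205))])
E
```

```text
screws [[536.0, 334.4, 46.0], [535.4, 210.0, 46.0], [445.7, 210.3, 46.0], [446.2, 334.0, 46.0]] [490.82230842 272.18110277  46.        ]
scene screws [[449.4, 216.4, 46.0], [446.0, 342.4, 46.0], [536.2, 215.1, 46.0], [535.7, 344.1, 46.0]] [491.81998573 279.49049666  46.        ]
lid corners [[544.8, 348.1, 45.0], [543.8, 197.9, 45.0], [433.8, 198.2, 45.0], [431.9, 347.7, 45.0]]
pin [ 4.47741068e+02 -2.56125351e+01 -4.06918153e-02] [[-0.8, 0.3], [-0.2, -0.1], [0.2, -0.2], [-0.9, -0.8], [-1.3, -0.8], [-1.0, -1.3]]
foot [[465.5, 18.5, 8.0], [428.3, 17.6, 8.0], [425.9, -77.1, 8.0], [460.5, -77.6, 8.0]]
```

```bash
sed -i 's/^P=.*/P=lambda u,v:(149.5+(u+.5)\/11.2,207.5+(v+.5)\/11.2)/;s/^Q=.*/Q=lambda u,v:(251.5+(u+.5)\/12.5,227.5+(v+.5)\/12.5)/;s/^E_=.*/E_=lambda u,v:(217.5+(u-389.5)\/7.5,171.5+(v+.5)\/7.5)/;s/^D_=.*/D_=lambda u,v:(293.5+(u+.5)\/7.5,171.5+(v+.5)\/7.5)/' fit.py
python3 - <<'E'
from fit import *
sc=[P(190,92),P(602,103),P(570,366),P(146,354)]; w=np.array([onz(T,q,46) for q in sc])
sd=[D_(90,112),D_(312,104),D_(105,193),D_(343,187)]; ws=np.array([onz(S,q,46) for q in sd])
print(w.mean(0),ws.mean(0))
o=[(T,(0,40,40),Q(128,172)),(T,(0,-94,90),Q(655,112)),(T,(0,-40,49),Q(426,180)),(T,(0,0,49),Q(284,178)),
 (S,(0,40,40),E_(700,135)),(S,(0,-94,90),E_(455,62))]
for oo in (o,o[:4],o[4:]):
    f=lambda p:np.concatenate([proj(c,W(p,L))[0]-q for c,L,q in oo])
    r=least_squares(f,[300,-50,0]);print("pin",r.x,f(r.x).reshape(-1,2).round(1).tolist())
def draw(im,c,off,s,pose,boxes):
    for (x0,x1,y0,y1,z0,z1),col in boxes:
        v=np.array([[x,y,z] for x in(x0,x1) for y in(y0,y1) for z in(z0,z1)],float)
        p=((proj(c,W(pose,v))-off+.5)*s-.5)
        for i in range(8):
            for j in range(i):
                if bin(i^j).count("1")==1: cv2.line(im,tuple(int(t) for t in p[i].round()),tuple(int(t) for t in p[j].round()),col,1,cv2.LINE_AA)
outs=[]
for lx,(wm,name) in zip((0,0),((w.mean(0),"T"),(ws.mean(0),"S"))):
    c,off,(ww,hh),s=(T,(165,208),(44,38),9) if name=="T" else (S,(300,174),(40,34.2),10)
    hh=int(hh);im=cv2.resize(c["img"][off[1]:off[1]+hh,off[0]:off[0]+ww],None,fx=s,fy=s,interpolation=cv2.INTER_CUBIC)
    pose=(wm[0],wm[1],0)
    draw(im,c,np.array(off),s,pose,[((lx-15,lx+15,-15,-5,45,94),(0,0,255)),((lx-15,lx+15,5,15,45,94),(0,255,0)),((lx-6,lx+6,-47,-15,69.9,70),(255,0,0)),((-61,61,-81,81,44.9,45),(0,255,255))])
    outs.append(cv2.copyMakeBorder(im,0,345-im.shape[0],0,0,cv2.BORDER_CONSTANT))
cv2.imwrite("pics/ov.png",np.hstack(outs))
E
```

```text
[492.52174183 273.90991208  46.        ] [488.25805191 278.19143771  46.        ]
pin [ 4.48955291e+02 -2.48597095e+01 -4.00074237e-02] [[-0.6, 0.4], [0.0, -0.0], [0.4, -0.1], [-0.7, -0.7], [-0.6, -0.2], [-0.4, -0.7]]
pin [ 4.48751326e+02 -2.54699106e+01 -4.54350603e-02] [[-0.4, 0.4], [0.2, 0.2], [0.6, -0.0], [-0.5, -0.6]]
pin [ 4.52138059e+02 -2.24987945e+01 -4.37576285e-03] [[-0.1, 0.0], [0.1, 0.0]]
```

View pics/ov.png

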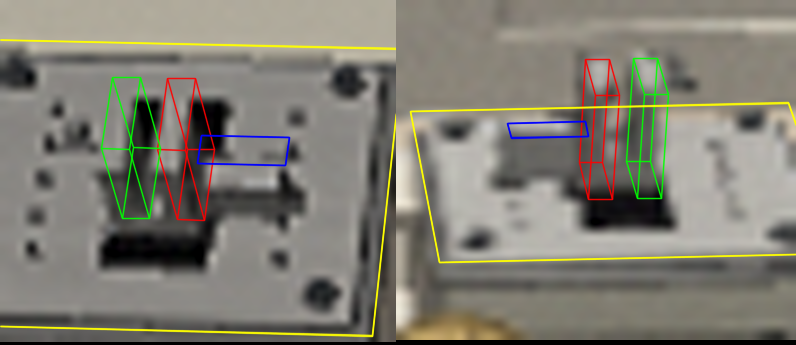

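```bash
python3 - <<'E'
from h import *
print(robot.current_eef_rot(),robot.current_qpos(),robot.current_t())
T=cam("top")
for z,q in((0,(320/1.5,298/1.5)),): print("tin",onz(T,q,z))
for yw in(np.pi/2,-np.pi/2):
  for p in((448,-38,21),(448,-38,150),(484,200,61),(484,200,150),(484,150,125),(484,305,82)):
    q=robot.inverse_kinematics(p,[np.pi,0,yw]); print(p,None if q is None else np.round(q,2).tolist())
# profile of cheeks front edge
g=cv2.cvtColor(T["img"],cv2.COLOR_BGR2GRAY)
for u in(177,178,184,185,192,194,196): print(u,g[214:242,u].tolist())
E
```

```text
[-3.14135534e+00 -2.68071091e-05  2.89577039e+00] [ 1.12218368e+00  2.58682740e-01  1.53514257e+00 -2.20830052e-05
  1.34800519e+00 -2.02785503e-01] 0.4
tin [643.26785833 191.10971291   0.        ]
(448, -38, 21) [-0.33, 0.33, 2.01, -0.0, 0.8, -0.33]
(448, -38, 150) [-0.33, 0.14, 1.87, 0.0, 1.14, -0.33]
(484, 200, 61) [0.18, 0.37, 1.8, -0.0, 0.97, 0.18]
(484, 200, 150) [0.18, 0.27, 1.7, -0.0, 1.17, 0.18]
(484, 150, 125) [0.08, 0.27, 1.77, -0.0, 1.1, 0.08]
(484, 305, 82) [0.37, 0.42, 1.66, -0.0, 1.06, 0.37]
(448, -38, 21) [-0.33, 0.33, 2.01, -0.0, 0.8, 2.81]
(448, -38, 150) [-0.33, 0.14, 1.87, -0.0, 1.14, 2.81]
(484, 200, 61) [0.18, 0.37, 1.8, -0.0, 0.97, -2.96]
(484, 200, 150) [0.18, 0.27, 1.7, 0.0, 1.17, -2.96]
(484, 150, 125) [0.08, 0.27, 1.77, -0.0, 1.1, -3.06]
(484, 305, 82) [0.37, 0.42, 1.66, 0.0, 1.06, -2.77]
177 [97, 138, 137, 133, 134, 133, 132, 136, 135, 137, 142, 144, 139, 60, 65, 63, 63, 63, 77, 102, 7, 0, 0, 54, 147, 135, 137, 136]
178 [95, 138, 135, 133, 135, 139, 139, 144, 145, 147, 143, 120, 115, 59, 71, 71, 71, 67, 68, 73, 17, 8, 5, 56, 147, 138, 136, 137]
184 [79, 145, 136, 133, 136, 139, 139, 141, 144, 143, 146, 151, 147, 86, 69, 71, 71, 69, 72, 73, 32, 10, 8, 43, 115, 143, 138, 136]
185 [125, 142, 137, 134, 137, 147, 145, 116, 115, 81, 63, 63, 32, 28, 51, 56, 66, 73, 74, 76, 31, 10, 8, 40, 115, 142, 139, 140]
192 [113, 140, 136, 135, 135, 139, 137, 135, 136, 133, 133, 136, 139, 148, 155, 62, 67, 74, 129, 140, 142, 138, 139, 135, 135, 137, 139, 137]
194 [133, 119, 139, 136, 133, 136, 135, 135, 135, 133, 131, 98, 142, 151, 157, 60, 69, 65, 93, 144, 144, 142, 141, 140, 140, 138, 137, 138]
196 [132, 120, 137, 136, 134, 138, 142, 136, 139, 137, 135, 97, 111, 26, 23, 28, 54, 61, 31, 80, 150, 136, 54, 73, 145, 139, 138, 141]
```

```bash
python3 - <<'E'
from h import *
T=cam("top")
print("lug x",[onz(T,(u,226.55),94)[0]+15 for u in(178,184)],onz(T,(193,228.5),70)[0]+6, "near cheek y",onz(T,(185,220),94)[1])
yw=np.pi/2-0.04; o=[np.pi,0,yw]
robot.move_gripper(0.75)
robot.move_ptp([448.7,-37.9,120],o)
robot.move_linear([448.7,-37.9,21],speed=90,f_stop=8) and print("stopped")
print(robot.current_tcp_pos(),robot.current_contact_force(),robot.current_t())
T=cam("top"); S=cam("scene")
b=cv2.resize(T["img"][190:260,240:314],(444,420),interpolation=cv2.INTER_CUBIC); e=cv2.resize(S["img"][150:216,215:270],(350,420),interpolation=cv2.INTER_CUBIC)
cv2.imwrite("pics/pre.png",np.hstack([b,e]))
E
```

```text
lug x [np.float64(483.3148014781452), np.float64(483.8386471722789)] 482.51923821170897 near cheek y 261.0843835916667
[449.15214468 -38.02577783  21.43654026] [-1.24025217  0.03071188  0.72450566] 4.7083
```

View pics/pre.png

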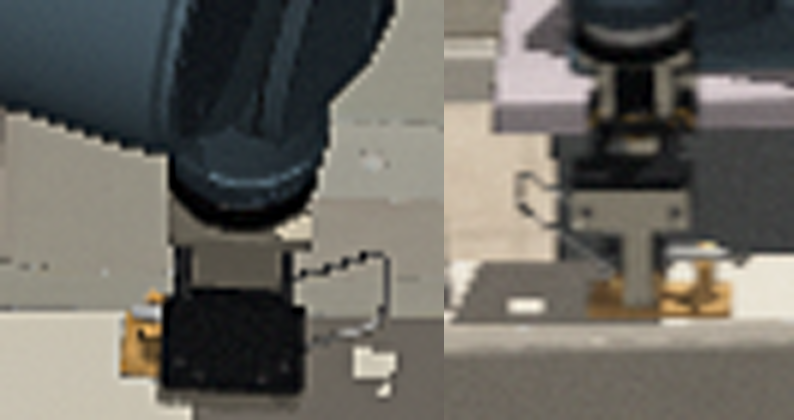

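```bash
python3 - <<'E'
from h import *
yw=np.pi/2-0.04
robot.move_gripper(0.0)
p=robot.current_tcp_pos();print("grip",p,robot.current_gripper_width()*93,robot.current_finger_force(),robot.current_contact_force())
robot.move_linear([p[0],p[1],130],speed=90)
robot.move_ptp([483.3,190,130],[np.pi,0,np.pi/2])
robot.move_linear([483.3,190,61],speed=80)
print(robot.current_tcp_pos(),robot.current_eef_rot(),robot.current_contact_force(),robot.current_gripper_width()*93,robot.current_t())
T=cam("top"); S=cam("scene")
b=cv2.resize(T["img"][190:253,145:215],(460,414),interpolation=cv2.INTER_CUBIC); e=cv2.resize(S["img"][160:212,290:332],(334,414),interpolation=cv2.INTER_CUBIC)
cv2.imwrite("pics/ins.png",np.hstack([b,e]))
E
```

```text
grip [449.11906044 -37.93915247  21.02888106] 17.454630506815548 29.928055107593536 [ 1.86477242  0.62439236 -2.14851985]
[483.77156759 190.05213168  61.45486377] [ 3.14060832e+00 -1.56835924e-04  1.57076705e+00] [ 0.49358647  0.40585749 -1.52814008] 17.61403980341562 8.9583
```

View pics/ins.png

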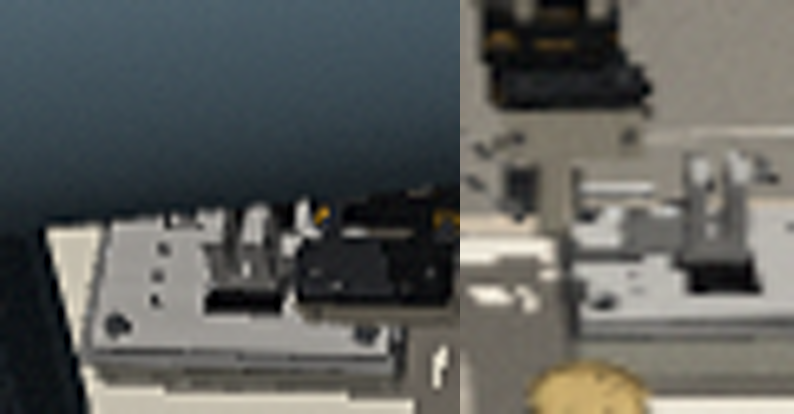

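```bash
python3 - <<'E'
from h import *
for x in (483.3,487,479.5):
    robot.move_linear([x,195,60.6],speed=60)
    f0=robot.current_contact_force()
    s=robot.move_linear([x,222,60.6],speed=20,f_stop=5)
    p=robot.current_tcp_pos();print(x,s,p,robot.current_contact_force()-f0,robot.current_t())
    if p[1]>214: break
    robot.move_linear([x,195,60.6],speed=60)
E
```

```text
483.3 False [483.85070017 221.91546021  60.78702049] [ 4.44417631 -1.85830563  1.04169024] 10.8083
```

```bash
python3 - <<'E'
from h import *
f0=np.array([0.5,0.4,-1.5])
p=np.array([483.3,222,60.6]); y=222
for i in range(16):
    f=robot.current_contact_force()-f0
    p[0]+=np.clip(0.25*f[0],-1,1); p[2]+=np.clip(0.25*f[2],-.6,.6)
    if i%2==0: robot.move_linear(p,speed=20); 
    y=min(y+3.5,256); p[1]=y
    s=robot.move_linear(p,speed=15,f_stop=8)
    a=robot.current_tcp_pos(); print(np.round(a,1),(robot.current_contact_force()-f0).round(1),s,round(robot.current_t(),1))
    if s: break
E
```

```text
[484.1 225.9  60.8] [ 1.  -0.6  0.9] False 11.4
[484.2 229.3  61. ] [ 1.  -0.3 -0.6] False 11.8
[484.6 232.6  60.9] [ 0.3 -0.1  0.2] False 12.5
[484.9 236.1  61. ] [ 0.3  0.7 -0. ] False 12.8
[484.9 239.6  61. ] [-0.4 -0.8 -1.2] False 13.5
[484.8 243.1  60.7] [-1.   0.8 -0.1] False 13.9
[484.6 246.7  60.7] [-1.1 -0.   0.9] False 14.5
[484.6 246.7  60.5] [ 0.5 -2.5  3.8] True 14.7
```

```bash
python3 - <<'E'
from h import *
a=np.array(robot.current_tcp_pos()); x=a[0]
s=robot.move_linear([484.1,250,60.7],speed=10,f_stop=9)
print(s,robot.current_tcp_pos(),robot.current_contact_force()); 
robot.move_gripper(0.45)
a=robot.current_tcp_pos();print(a,robot.current_contact_force())
robot.move_linear([484.1,a[1],130],speed=90)
robot.move_ptp([484.1,60,190],[np.pi,0,np.pi/2])
print(robot.current_t())
T=cam("top"); S=cam("scene")
b=cv2.resize(T["img"][205:250,150:215],(455,315),interpolation=cv2.INTER_CUBIC); e=cv2.resize(S["img"][165:207,288:334],(345,315),interpolation=cv2.INTER_CUBIC)
cv2.imwrite("pics/home.png",np.hstack([b,e]))
E
```

```text
True [484.63615214 246.61882025  60.41727171] [ 0.38930845 -0.91260121  2.41347625]
[484.25162049 246.50519236  60.06384551] [-0.43822891  0.39219077 -0.42953239]
17.3333
```

View pics/home.png

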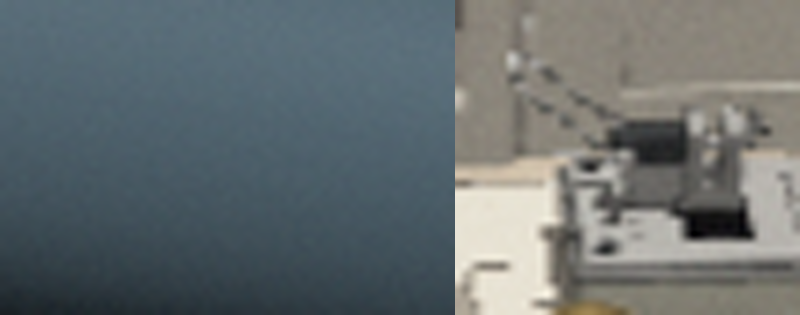

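```bash
python3 - <<'E'
from h import *
X=484.1
robot.move_gripper(0.14); print("gap",robot.current_gripper_width()*93)
bow=lambda d:np.array([226+78*np.cos(np.radians(d)),80+78*np.sin(np.radians(d))])
def go(d,oy,oz,sp=70):
    b=bow(d)+[oy,oz]; s=robot.move_linear([X,*b],speed=sp,f_stop=12)
    f=robot.current_contact_force(); print(d,np.round(robot.current_tcp_pos(),1),np.round(f,1),round(robot.current_t(),1)); 
    if s: raise SystemExit("STOP")
robot.move_linear([X,140,150],speed=150)
go(140,-20,-8,120)
for d in(140,125,110,95,80,67,55): go(d,-8.5,-8)
go(55,-8.5,0,40); go(55,-7,5,40); go(52,-2,3,40); go(45,0,2); go(35,0,1); go(25,0,1); go(18,0.5,1)
T=cam("top"); S=cam("scene")
b=cv2.resize(T["img"][205:250,150:215],(455,315),interpolation=cv2.INTER_CUBIC); e=cv2.resize(S["img"][155:207,288:334],(345,390),interpolation=cv2.INTER_CUBIC)
cv2.imwrite("pics/swing.png",e)
E
```

```text
gap 12.629772790145168
140 [484.1 145.7 122.2] [-0.2  1.   1.1] 19.3
140 [485.4 156.9 123.5] [ 1.3 -3.4  3.3] 19.5STOP
```

```bash
cat > sw.py <<'E'
from h import *
X=484.1
bow=lambda d:np.array([226+78*np.cos(np.radians(d)),80+78*np.sin(np.radians(d))])
def go(d,oy,oz,sp=45,fs=12):
    b=bow(d)+[oy,oz]; s=robot.move_linear([X,*b],speed=sp,f_stop=fs)
    f=robot.current_contact_force(); print(d,np.round(robot.current_tcp_pos(),1),np.round(f,1),round(robot.current_t(),1)); 
    if s: raise SystemExit("STOP")
def snap(n):
    S=cam("scene"); cv2.imwrite(n,cv2.resize(S["img"][155:207,288:334],(460,520),interpolation=cv2.INTER_CUBIC))
E
python3 - <<'E'
from sw import *
go(140,-10,-8,20)
for d in(133,125): go(d,-8.5,-8,30)
for d in(110,95,80): go(d,-8.5,-8)
E
```

```text
140 [484.5 156.1 122.5] [ 0.1 -3.7  2.3] 19.8
133 [483.6 164.7 128.7] [ 0.2 -0.9 -0. ] 20.3
125 [484.  173.  135.9] [ 0.7 -0.3 -0.5] 20.8
110 [484.1 191.  145.4] [0.3 0.2 0.1] 21.4
95 [484.1 210.9 149.7] [-0.   0.1 -0.3] 22.0
80 [484.  231.2 148.7] [-0.7 -0.4  0.3] 22.6
```

```bash
python3 - <<'E'
from sw import *
go(67,-8.5,-8);go(55,-8.5,-8)
go(55,-8.5,0,25); go(55,-7,5,25); go(52,-2,3,25); go(45,0,2,40); go(35,0,1,40); go(25,0,1,40); go(20,0.5,1,30)
snap("pics/swing.png")
E
```

```text
67 [483.9 248.2 143.6] [ 0.2 -1.4  0.2] 23.1
55 [484.  262.4 135.7] [ 0.3 -1.4 -1. ] 23.6
55 [484.5 262.4 144.5] [-0.6  1.2  0.5] 24.1
55 [484.3 264.1 149.3] [-0.6  0.7  2.8] 24.5
52 [484.  272.2 144.3] [0.7 1.1 2.2] 25.0
45 [484.  281.3 136.9] [0.6 0.7 0.6] 25.4
35 [483.9 289.8 125.3] [0.4 0.  0.7] 25.9
25 [484.  296.6 113.7] [-0.5 -0.3  0.2] 26.4
20 [484.  299.8 107.5] [ 1.5 -0.6  0.4] 26.8
```

View pics/swing.png

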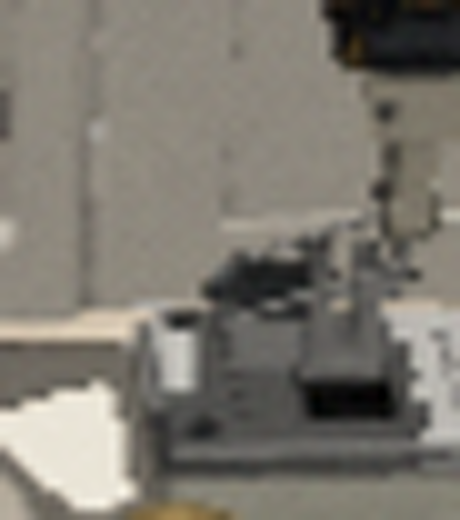

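```bash
python3 - <<'E'
from sw import *
y=[301,302.5,304,305,305.5,306,306,306,306,306,306,306]
for yy,z in zip(y,[104,101,98,95,92.5,90.5,88.5,87,85.5,84.5,83.5]):
    s=robot.move_linear([X,yy,z],speed=12,f_stop=14)
    print(np.round(robot.current_tcp_pos(),1),np.round(robot.current_contact_force(),1),s,round(robot.current_t(),1))
    if s: break
E
```

```text
[484.1 301.1 104. ] [-0.1  0.4  0.9] False 27.3
[484.2 302.5 100.9] [ 0.3 -1.2  2. ] False 27.8
[484.1 304.   97.8] [ 0.3 -0.7  1.9] False 28.2
[484.2 305.1  95. ] [ 0.  -0.5  3.1] False 28.6
[484.3 306.   92.8] [-0.2  0.4  5.2] False 29.0
[484.4 306.6  90.7] [0.9 2.7 3.8] False 29.3
[483.3 305.5  87.6] [-0.2 -1.   0.1] False 29.6
[483.9 305.8  86.8] [-0.1  0.   0.5] False 29.9
[484.1 306.   85.5] [-0.6  0.1  0.2] False 30.2
[484.1 306.   84.5] [-0.2 -0.2  0.7] False 30.4
[484.1 306.   83.5] [-0.3  0.4  0.7] False 30.7
```

```bash
python3 - <<'E'
from sw import *
robot.move_linear([X,306,130],speed=60)
robot.move_linear([X,330,200],speed=120)
robot.sleep(0.3); print(robot.current_contact_force(),robot.current_t())
snap("pics/fin.png")
E
```

```text
[ 0.1182426  -0.30778695 -0.2925163 ] 32.6583
```

View pics/fin.png

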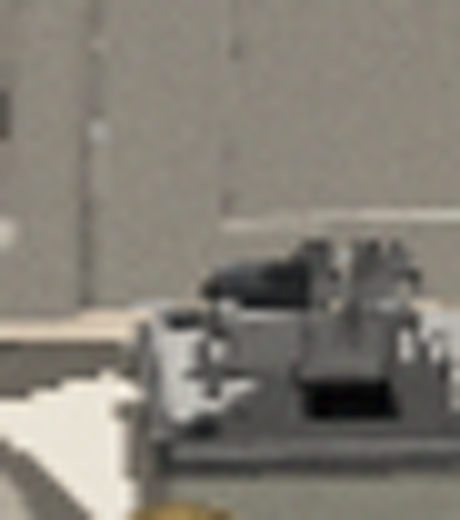

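The last picture shows the head against the lug at (260,285). No ring stands up behind it, and the bow lies low past the lug at about (410,285). The force rose to about 5 N and then dropped to zero, which fits the ring snapping under the catch.

```bash
python3 -c "
from bench import robot
print(robot.hand_in())"
```

```text
the job is handed in; nothing more can be done
None
```

The pin is through the lug with its head home, the ring looks snapped shut under the catch and stayed shut when the hand withdrew, and the job was handed in at about 33 s; no verdict came back.

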